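Lock the manipulator's base clamp through the chip shield's hand window

ROBOT

A 7-joint arm with a two-finger parallel gripper is mounted at the origin on the work surface. World frame = base frame: x ahead of the robot, y to its left, z up, the work surface at z = 0. Lengths are in m, angles in rad, forces in N, time in s.
With the tool pointing down it reaches from about 0.4 to 0.85 m from the base axis. Payload 10.4 kg.
Tool frame: the origin (TCP) lies between the finger pads, 19 mm behind the fingertips; this is the grasp point; z points along the fingers, y is the line along which they close (so a half turn about z gives the same grasp; the last joint's range is limited). The gripper opens to 85 mm and grips with 20 to 120 N. Pads are 22 mm wide; open, the fingers measure 114 mm over their backs; the gripper's body (76 mm by 85 mm) begins 54 mm behind the grasp point. The pads swing forward as they close: fully open they stand 13 mm farther back than shut.
Start: joints at [1.145, 0.332, -0.065, 1.46, 0.022, 1.35, -0.088], TCP at [0.245, -0.575, 0.25] pointing down, gripper open.
Joint ranges: [-2.6, 2.6], [-0.5, 2.12], [-1.47, 1.34], [0.16, 2.42], [-1.27, 4.41], [0.06, 2.06], [-2.6, 2.6]. Speed limits (rad/s): [2.22, 2.22, 2.79, 2.79, 3.14, 3.14, 3.14].

INTERFACE

Orientations are given as a unit quaternion [x, y, z, w].
In Python, from workcell import manip, vision, order gives the robot as it stands. The module is installed in compiled form; this text tells all that it offers.
- The arm moves only by the tool move_arm, never from a script. Its argument "motion" is a list of rows, each a list of 3 entries, a list of its own where there are three numbers: the shift along the tool's x, y, z scaled (see below), then the turn, a rotation vector about the tool's x, y, z scaled (see below), then the opening, from -1 (shut) to 1 (fully open). In form: [[[dx, dy, dz], [wx, wy, wz], hand], ...]. A call has 1 to 12 rows; each row shifts and turns the commanded pose from where the row before left it, along the tool's axes as they then stand; what a row does not reach is not made up. The controller multiplies each number of a shift by 0.75 m and each number of a turn by pi/4 rad. A row lasts 1/10 s, in which the tool goes at most 50 mm and 8.59 degrees, less where a joint would pass 70% of its speed; a pose out of reach is approached as far as the arm can. A call with a number of a shift or a turn outside -1 to 1 is refused whole. A call with a gripper value outside its range is refused whole. The fingers move at their own pace and stop on an object; "newtons" is the grip in N (left out, the last holds). Time passes only in rows, so rows that do not move let the fingers close. It gives the time, the measured TCP pose, the force, the opening and the grip force at its end, in the units of the state.
- manip.get_obs(): the state, without advancing time (a new reading comes with each control period).
- vision.camera(name): name is "scene" or "side" or "wrist"; returns a dict with "pixels" (480x640x3 uint8, red, green, blue), "fx", "fy", "cx", "cy" (pixels), "k1" (the pictures are not rectified: a ray, as slopes to the right and down, at radius r is drawn at 1 + k1 r^2 times it, then the intrinsics apply), "R" (3x3) and "t" (3): a world point X has camera coordinates R X + t. Camera axes: x right, y down, z forward; pixel columns grow to the right and rows downward; lengths in m; the calibration is good to about 2 mm. A picture is of the moment at which its call begins. There is no depth.
- order.hand_in(): hands the job in; it is judged then, once.
The state is a dict: "clock": time; "joint_pos": joint angles; "joint_velocities": joint speeds; "tau": joint torques, N m; "position": TCP position; "ee_rot": TCP orientation; "ft_force": force on the tool from outside, world axes, zero at the start; "torque": the same for the moment, N m; "grip_width": opening from 0.0 (shut) to 1.0 (fully open); "grasp_force": force on a finger pad.
Only numpy, scipy, OpenCV 4.12 (cv2) and the standard library are available. Lean on these libraries where they do the work, as an engineer would, in place of code of your own. Each camera call takes 0.05 s, during which the arm holds its last target. There are 200 camera calls.

TASK

The base clamp of the stereotaxic manipulator has been left open. Reach through the blue-edged hand window of the clear chip shield, press the red cam lever with the fingertips, steadily and without gripping, striking or forcing it, all the way down to its stop so that the clamp is locked, then draw the hand back out through the window, clear of the shield. Touch neither the shield nor its window edge, nor any other part of the instrument, and leave the bottle, the jar and the spare ear bar where they are.

Things in the scene. Friction and masses are not known exactly. Their poses are not given: they have to be found in the camera images.
- lever (a joint): angle of the red cam lever (rad): 0 = fully open, raised 35 degrees (0.61 rad) above level; 0.66 = against its stop, 3 degrees below level; the cam has locked from about 0.58 on; it starts somewhere between 0 and 0.2. Pressing the lever down raises the value. It is stiff (about 6 N at the pad, the same all the way to the hard stop) and stays wherever it is left.
- lever_pad (a point): the place to press: middle of the upper face of the lever's red end, 68 mm from the hinge axis along the lever. The red end is 46 mm long (from 36 to 82 mm out from the hinge), 24 mm wide, 11 mm thick, its mid-plane through the hinge axis. The point moves with the lever; at the stop it lies about 83 mm above the table, when fully open about 125 mm.
- lever_pivot (a point): middle of the lever's hinge axis, 81 mm above the table. The axis is level, along the y axis of clamp; the lever points from here toward the robot (along -x of clamp) and upward. The lever turns between two aluminium cheeks (40 mm over all, reaching 12 mm above the axis).
- clamp: the lever's small aluminium fork on the base plate; origin on the plate's top (20 mm above the table) directly below the lever's hinge axis; x points away from the robot, along the lever seen from above, z up. It is fixed.
- shield: clear plastic chip shield on four 8 mm steel legs standing on the base plate, fixed, 310 mm wide (y). Origin on the plate's top, 130 mm below the middle of the hand window. The panel is tilted 30 degrees from level: low edge toward the robot about 88 mm above the table, high edge about 198 mm. 45 mm side skirts, aluminium edge. Not to be touched.
- window: hand window in the shield's tilted panel; origin in the middle of the opening, 150 mm above the table; x up the panel away from the robot, y left, z square to the panel, outward (up and toward the robot). Opening 130 mm along x, 170 mm along y, with a blue edge round it 9 mm wide, 8 mm thick (4 mm each side of the panel's plane). Not to be touched.
- manipulator: three-axis manipulator behind the lever; origin and axes as clamp. Carriage block 62 mm wide, front face 25 mm beyond the lever's hinge, top 102 mm above the table; on it a screw column 56 mm wide, front 27 mm beyond the hinge, top 367 mm; side arm at 205 mm height reaching 140 mm to the right (-y) with a white carrier up to 300 mm high. Fixed, not to be touched.
- rig: base of the instrument, fixed: steel plate 320 x 400 mm, top 20 mm above the table; origin under its middle, x away from the robot. Carries a cross rail under the manipulator and, 100 mm in front of the middle and 100 mm to each side, two ear-bar posts 79 mm high (above the table) with pointed bars along y at 62 mm, tips 66 mm apart. Not to be touched.
- bottle: loose white dropper bottle with blue label, 48 mm diameter, 120 mm high, standing on the table left of the plate; origin in the middle of its underside
- jar: loose amber jar with white cap, 32 mm diameter, 36 mm high, standing on the base plate under the shield, left of the lever; origin in the middle of its underside
- spare_bar: loose spare ear bar, 100 mm long, 16 mm wide and 13 mm high at its clamp block, lying on the base plate under the shield, right of the lever; origin under its middle, x along the bar

How it is judged:
On the way, in this order (a step that is already met when the one before it is completed fails the run):
1. the fingertips reach through the hand window while the lever is still up (x of the grasp point in the frame of window between -0.065 and 0.065 m and y of the grasp point in the frame of window between -0.085 and 0.085 m and z of the grasp point in the frame of window below 0.015 m and value of joint lever below 0.4 rad), for 0.05 s.
2. the lever is pressed down to its stop by the hand in the window (x of the grasp point in the frame of window between -0.065 and 0.065 m and y of the grasp point in the frame of window between -0.085 and 0.085 m and z of the grasp point in the frame of window below 0.015 m and value of joint lever above 0.58 rad), for 0.1 s.
At the end, for the whole second after the job is handed in: The lever is locked (within 0.08 rad, 4.6 degrees, of its stop at 0.66 rad); the TCP is outside the shield, more than 80 mm from the middle of the window and 30 mm outward of its plane; bottle, jar and spare ear bar stand and lie within 10 mm of where they were, not tilted (value of joint lever above 0.58 rad and distance between the grasp point and window above 0.08 m and z of the grasp point in the frame of window above 0.03 m and distance of each of bottle, jar, spare_bar from where it was at the start of the episode below 0.01 m and angle between each of bottle, jar, spare_bar's own z axis and vertical below 0.1 rad); the robot touches nothing.
It fails at once if the robot touches the shield or its window edge (contact force between shield and the fingers above 0.5 N or contact force between shield and the arm above 0.5 N).
It fails at once if the robot touches the manipulator, base plate, rail or ear-bar posts ((contact force between manipulator and the fingers above 0.5 N or contact force between manipulator and the arm above 0.5 N) or (contact force between rig and the fingers above 0.5 N or contact force between rig and the arm above 0.5 N)).
It fails at once if the lever is forced (pressed with over 60 N) or gripped (the fingers straddle it, the TCP within 12 mm of its pad) ((contact force between clamp and the fingers above 60 N or contact force between clamp and the arm above 60 N) or distance between the grasp point and lever_pad below 0.012 m).
It fails at once if the lever is struck (faster than 4 rad/s) (velocity of joint lever above 4 rad/s).
It fails at once if the bottle, jar or spare ear bar is moved, tipped or lifted (distance of any of bottle, jar, spare_bar from where it was at the start of the episode above 0.01 m or angle between any of bottle, jar, spare_bar's own z axis and vertical above 0.2 rad).
It also fails if it takes over 38 s, if anything falls off the work surface, if the arm or the gripper's body presses on something with over 40 N, if the wrist force passes 120 N, or if a joint passes its speed limit or range.

## Working session

There is one attempt and no reset: what is moved stays moved. The work goes in short steps, Python scripts to look and compute and a tool call to move; the robot and the scene stay as the last step left them, time stands still between calls to the robot, and variables do not carry over. Pictures are saved under pics/ and viewed, at most 10 in all, crops included, and the job is handed in when it is done.

Besides the shell and the picture viewer there is one more tool, called after "Call:" as name([rows], argument=value, ...), one row to a line, values as JSON. move_arm: Moves the arm, as the interface text tells. Its arguments: {"type":"object","properties":{"motion":{"type":"array"},"newtons":{"type":"number"}},"required":["motion"]}

```bash
mkdir -p pics; cat > h.py <<'E'
import numpy as np,cv2,pickle
from workcell import manip,vision,order
from scipy.spatial.transform import Rotation as Rn
def shot(n,f):
    c=vision.camera(n); pickle.dump(c,open(f'pics/{f}.pkl','wb')); cv2.imwrite(f'pics/{f}.png',c['pixels'][:,:,::-1]); return c
def load(f): return pickle.load(open(f'pics/{f}.pkl','rb'))
def ray(c,u,v):
    x,y=(u-c['cx'])/c['fx'],(v-c['cy'])/c['fy']; rd=np.hypot(x,y); r=rd
    for _ in range(20): r=rd/(1+c['k1']*r*r)
    s=r/rd if rd>0 else 1
    R=np.array(c['R']);return -R.T@np.array(c['t']),R.T@np.array([x*s,y*s,1])
def atz(c,u,v,z):
    o,d=ray(c,u,v); return o+d*(z-o[2])/d[2]
def proj(c,P):
    p=np.atleast_2d(P)@np.array(c['R']).T+np.array(c['t']); a=p[:,:2]/p[:,2:]; a=a*(1+c['k1']*(a**2).sum(1,keepdims=True))
    return a*[c['fx'],c['fy']]+[c['cx'],c['cy']]
def tri(*cs):
    A=0;b=0
    for c,u,v in cs:
        o,d=ray(c,u,v); d=d/np.linalg.norm(d); M=np.eye(3)-np.outer(d,d); A=A+M; b=b+M@o
    return np.linalg.solve(A,b)
E
python3 - <<'E'
from h import *
for n in ['scene','side']:
    c=shot(n,n+'0'); print(n,c['fx'],c['k1'],-np.array(c['R']).T@c['t'],np.array(c['R'])[2])
print(manip.get_obs())
E
```

```text
scene 509.3250463626556 0.03294520503573952 [1.18243046 0.4501893  0.68753831] [-0.67000904 -0.32912543 -0.66540539]
side 523.5584196378969 -0.06308234683415169 [0.97243117 0.6676715  0.74787866] [-0.41424778 -0.57120139 -0.70860972]
{'clock': 0.1, 'joint_pos': array([ 1.14538027,  0.33280297, -0.06466746,  1.46085034,  0.02160688,
        1.34990417, -0.08852025]), 'joint_velocities': array([-1.59225162e-03, -1.33830891e-03,  3.36951284e-04, -2.51977478e-03,
        5.43828377e-05, -1.20699690e-03, -5.23191361e-05]), 'tau': array([ 2.53215527e-03, -6.26742053e+01,  5.00962883e-02, -3.92435431e+01,
        1.64630235e-02,  6.86761719e-03, -4.99687715e-06]), 'position': array([ 0.24486352, -0.57469949,  0.2493023 ]), 'ee_rot': array([ 9.79788721e-01,  2.00034144e-01, -1.63403564e-04, -6.13351546e-04]), 'ft_force': array([0.32668568, 0.05799132, 1.30155778]), 'torque': array([-0.03302182,  0.00653704,  0.06109572]), 'grasp_force': 0.0, 'grip_width': 0.9971796935096178}
```

View pics/scene0.png

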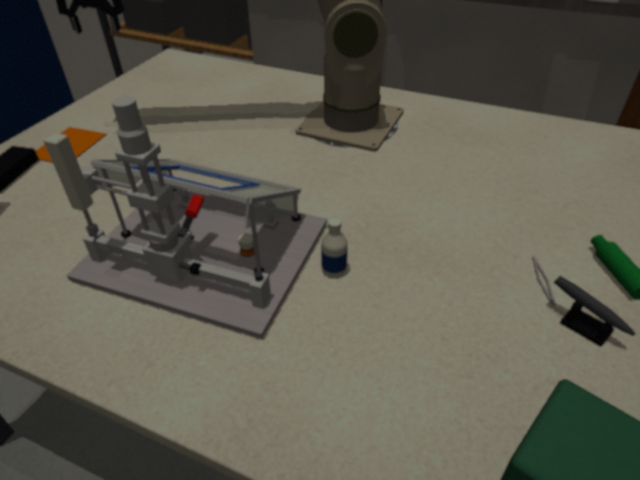

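View pics/side0.png

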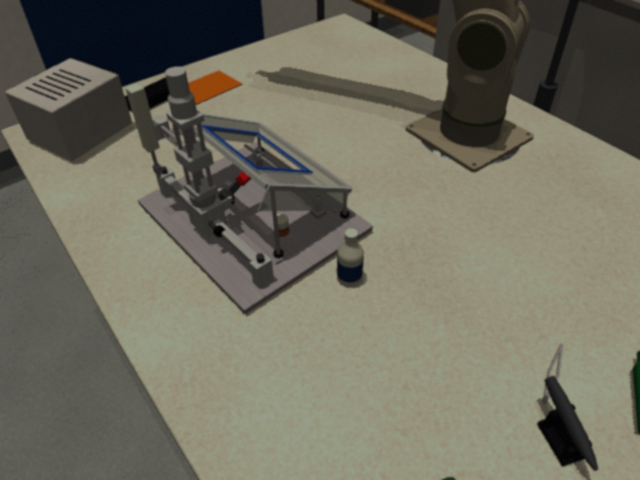

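The two views show the instrument from behind: the plate corners at scene (75,277), (263,333) and (325,218), and the red lever near scene (195,206) and side (243,178). I'll enlarge both.

```bash
python3 - <<'E'
from h import *
for n,(x,y) in {'scene':(65,115),'side':(120,95)}.items():
    p=load(n+'0')['pixels'][y:y+225,x:x+266,::-1]
    p=cv2.convertScaleAbs(cv2.resize(p,None,fx=3,fy=3,interpolation=cv2.INTER_CUBIC)[:600,:798],alpha=1.5)
    cv2.imwrite(f'pics/{n}0c.png',p)
E
```

```text
(no output)
```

View pics/scene0c.png

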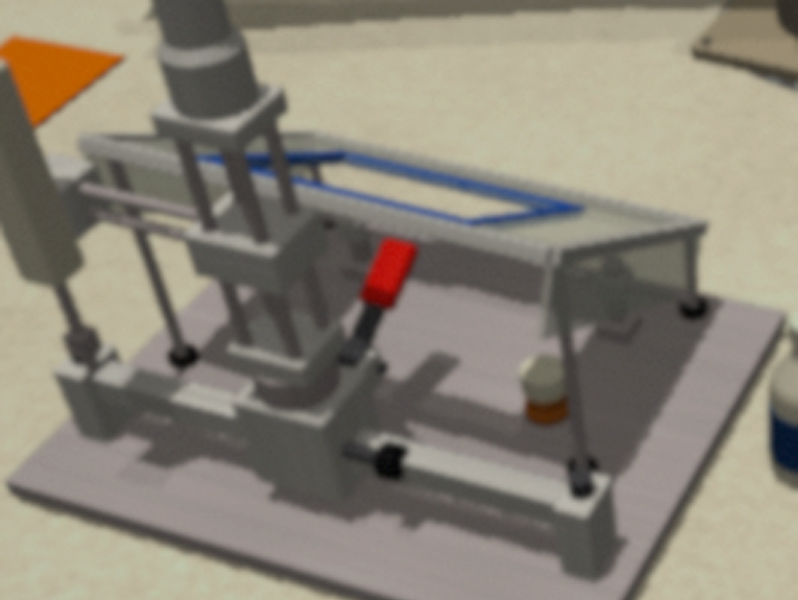

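View pics/side0c.png

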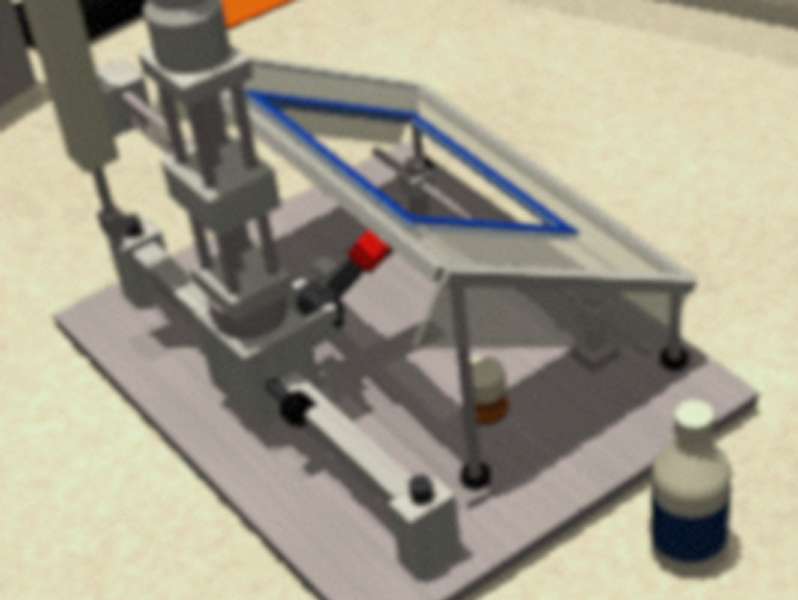

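The crops give the window strip's corners: side crop (248,93), (412,117), (572,231), (412,220), and scene crop (340,156), (580,209), (475,222). They also show the red end, whose tip may be cut off by the shield's rear edge. I'll fit poses to these.

```bash
cat > fit.py <<'E'
from h import *
from scipy.optimize import least_squares,minimize
sc,sd=load('scene0'),load('side0')
S=lambda u,v:(65+u/3-.33,115+v/3-.33); D=lambda u,v:(120+u/3-.33,95+v/3-.33)
def Rz(a): return Rn.from_euler('z',a).as_matrix()
def W(p,q): # window-frame pt -> world
    return (Rz(p[2])@Rn.from_euler('y',-30,degrees=True).as_matrix()@np.array(q).T).T+[p[0],p[1],.15]
a,b=.0695,.0895
obs=[(sd,D(248,93),(a,-b,0)),(sd,D(412,117),(-a,-b,0)),(sd,D(572,231),(-a,b,0)),(sd,D(412,220),(a,b,0)),
(sc,S(340,156),(-a,-b,0)),(sc,S(580,209),(-a,b,0)),(sc,S(475,222),(a,b,0))]
f=lambda p:np.concatenate([proj(c,W(p,q))[0]-uv for c,uv,q in obs])
if __name__=='__main__':
    for z,l in [(.02,[(sc,S(10,487)),(sc,S(785,318)),(sd,D(55,320)),(sd,D(757,398))])]:
        for c,uv in l: print('plate',atz(c,*uv,z))
    r=least_squares(f,[.6,-.2,0]); print('win',r.x,np.abs(r.fun).max(),np.round(r.fun,1))
    ms=[]
    for c in (sc,sd):
        p=c['pixels'].astype(int); m=((p[:,:,0]>90)&(p[:,:,1]<.4*p[:,:,0])&(p[:,:,2]<.4*p[:,:,0])); m[:, 340:]=0; m[:150]=0
        v,u=np.nonzero(m); print(m.sum(),u.min(),u.max(),v.min(),v.max()); ms.append(m)
    def block(q):
        x,y,yaw,th=q; e=.61-th
        P=np.array([(s,w,t) for s in(.036,.082) for w in(-.012,.012) for t in(-.0055,.0055)])
        L=np.c_[-P[:,0]*np.cos(e)-P[:,2]*np.sin(e)*-1*-1*0 ,P[:,1],P[:,0]*np.sin(e)]
        L[:,0]+=P[:,2]*np.sin(e); L[:,2]+=P[:,2]*np.cos(e)
        return L@Rz(yaw).T+[x,y,.081]
    def cost(q):
        t=0
        for c,m in zip((sc,sd),ms):
            h=cv2.convexHull((proj(c,block(q))*8).astype(np.float32)).astype(np.int32)
            k=np.zeros((480*8//4,640*8//4),np.uint8) 
            cv2.fillPoly(k,[(h//4).astype(np.int32)],1); g=cv2.resize(k.astype(np.float32),(640,480),interpolation=cv2.INTER_AREA)
            t+=np.abs(g-m).sum()/m.sum()
        return t
    w=r.x; best=min((minimize(cost,[w[0]+dx,w[1]+dy,w[2],th],method='Nelder-Mead',options=dict(initial_simplex=np.array([w[0]+dx,w[1]+dy,w[2],th])+np.r_[np.zeros((1,4)),np.diag([.02,.02,.1,.1])])) for dx in(.02,.06) for dy in(-.04,0,.04) for th in(.05,.15)),key=lambda o:o.fun)
    print('lever',best.x,best.fun, 'tip in win', )
E
python3 fit.py
```

```text
plate [ 0.77837393 -0.24913688  0.02      ]
plate [0.43741975 0.12033755 0.02      ]
plate [ 0.77476007 -0.24878011  0.02      ]
plate [0.43336996 0.12287215 0.02      ]
win [ 0.55969462 -0.08596556  0.06159036] 1.2855774009830725 [ 1.1  1.3 -0.6 -0.1 -0.4 -0.3  0.   0.1  0.6 -0.3 -0.3 -0.5 -0.5  0.2]
180 187 202 195 212
56 239 248 172 180
lever [ 0.18011139 -0.5122744   0.97702855  1.05146192] 2.981746031746032 tip in win
```

```bash
sed -i "s/p\[:,:,0\]>90)&(p\[:,:,1\]<.4\*p\[:,:,0\])&(p\[:,:,2\]<.4\*p\[:,:,0\])/p[:,:,0]>70)\&(p[:,:,1]<.55*p[:,:,0])\&(p[:,:,2]<.6*p[:,:,0])/; s/m\[:150\]=0/m[:165]=0;m[215:]=0;m[:,:180]=0;m[:,260:]=0/; s/    w=r.x; best/    c0=atz(sc,194.5,203.5,.11);print('red',c0,'side',atz(sd,243.5,178,.11)); w=[c0[0]+.02,c0[1],.06]; best/" fit.py
cat >> fit.py <<'E'
    for th in (0,.05,.1,.15,.2):
        o=min((minimize(lambda q:cost([*q,th]),[c0[0]+.05,c0[1]+dy,yaw],method='Nelder-Mead',options=dict(initial_simplex=np.array([c0[0]+.05,c0[1]+dy,yaw])+np.r_[np.zeros((1,3)),np.diag([.01,.01,.1])])) for dy in(-.01,.005) for yaw in(0,.15)),key=lambda o:o.fun); print(th,o.x,o.fun)
    rgb=[cv2.resize(c['pixels'][y-30:y+30,x-40:x+40,::-1],(400,300),interpolation=cv2.INTER_NEAREST) for c,(x,y) in ((sc,(195,203)),(sd,(243,178)))]
    cv2.imwrite('pics/red.png',np.hstack(rgb))
E
python3 fit.py
```

```text
plate [ 0.77837393 -0.24913688  0.02      ]
plate [0.43741975 0.12033755 0.02      ]
plate [ 0.77476007 -0.24878011  0.02      ]
plate [0.43336996 0.12287215 0.02      ]
win [ 0.55969462 -0.08596556  0.06159036] 1.2855774009830725 [ 1.1  1.3 -0.6 -0.1 -0.4 -0.3  0.   0.1  0.6 -0.3 -0.3 -0.5 -0.5  0.2]
251 186 203 194 214
94 237 249 172 182
red [ 0.59067484 -0.0817745   0.11      ] side [ 0.60483251 -0.07031495  0.11      ]
lever [ 0.63805304 -0.08753098  0.0965018   0.36913971] 2.5314274815631093 tip in win
0 [ 0.64397624 -0.07934816 -0.07134702] 2.7038018140205136
0.05 [ 0.64555912 -0.08158904 -0.13291682] 2.6805225904891072
0.1 [ 0.64734151 -0.08510783 -0.1       ] 2.660581079935577
0.15 [ 0.64467513 -0.08493749 -0.07018872] 2.6114054420615407
0.2 [ 0.64393292 -0.08698012 -0.04535311] 2.5728575061456302
```

View pics/red.png

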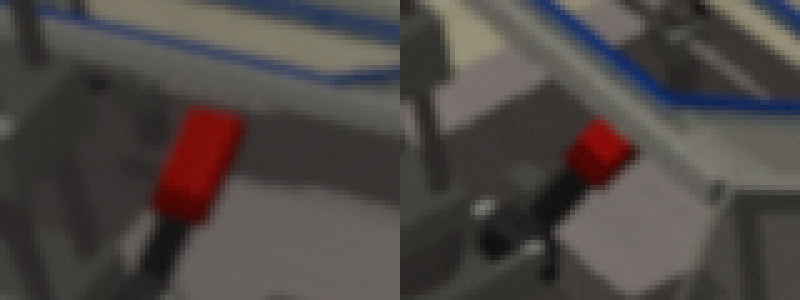

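The crop shows the red end from scene (186,214) to (204,195), with the shield edge partly covering it in the side view. Its hinge is near (0.645,-0.083), about 85 mm beyond the window centre, which is plausible. Next I'll move the closed hand above and in front of the window for a close wrist view.

```bash
cat > plan.py <<'E'
from h import *
def Rt(yaw,t): return Rn.from_euler('z',yaw)*Rn.from_euler('y',-t)*Rn.from_quat([1,0,0,0])
def plan(wps,start=None,hand=-1,d=3):
    o=manip.get_obs(); p,R=(o['position'],Rn.from_quat(o['ee_rot'])) if start is None else start
    for P,Q,n in wps:
        P=np.array(P);p0=p
        for i in range(n):
            k=n-i
            s=np.round(R.inv().apply((P-p)/k)/.75,d); w=np.round((R.inv()*Q).as_rotvec()/k/(np.pi/4),d)
            print([s.tolist(),w.tolist(),hand],end=',\n' ); p=p+R.apply(s*.75); R=R*Rn.from_rotvec(w*np.pi/4)
        print('->',p,R.as_quat())
    return p,R
E
python3 - <<'E'
from plan import *
Q=Rt(.06,np.radians(18))
plan([([.32,-.35,.36],Rt(.25,.1),7),([.44,-.095,.37],Q,9)])
E
```

```text
[[0.03, -0.034, -0.021], [-0.002, 0.018, 0.028], -1],
[[0.029, -0.034, -0.021], [-0.002, 0.018, 0.028], -1],
[[0.029, -0.035, -0.02], [-0.001, 0.018, 0.028], -1],
[[0.029, -0.036, -0.02], [-0.002, 0.018, 0.028], -1],
[[0.028, -0.036, -0.02], [-0.001, 0.018, 0.027], -1],
[[0.027, -0.037, -0.019], [-0.002, 0.019, 0.028], -1],
[[0.027, -0.037, -0.019], [-0.001, 0.018, 0.027], -1],
-> [ 0.31972182 -0.35031268  0.36021055] [ 0.99094608  0.1246505   0.04948163 -0.0063005 ]
[[0.027, -0.032, 0.001], [-0.006, 0.03, 0.026], -1],
[[0.026, -0.033, 0.002], [-0.006, 0.03, 0.026], -1],
[[0.025, -0.033, 0.002], [-0.005, 0.03, 0.027], -1],
[[0.024, -0.034, 0.003], [-0.006, 0.03, 0.026], -1],
[[0.024, -0.034, 0.003], [-0.005, 0.03, 0.027], -1],
[[0.023, -0.035, 0.003], [-0.006, 0.031, 0.026], -1],
[[0.022, -0.035, 0.004], [-0.005, 0.03, 0.027], -1],
[[0.021, -0.036, 0.004], [-0.006, 0.031, 0.026], -1],
[[0.021, -0.037, 0.004], [-0.005, 0.03, 0.027], -1],
-> [ 0.4402304  -0.09477982  0.37038551] [ 0.98725025  0.02947821  0.15635085 -0.00473096]
```

Call:
move_arm([
  [[0.03,-0.034,-0.021],[-0.002,0.018,0.028],-1],
  [[0.029,-0.034,-0.021],[-0.002,0.018,0.028],-1],
  [[0.029,-0.035,-0.02],[-0.001,0.018,0.028],-1],
  [[0.029,-0.036,-0.02],[-0.002,0.018,0.028],-1],
  [[0.028,-0.036,-0.02],[-0.001,0.018,0.027],-1],
  [[0.027,-0.037,-0.019],[-0.002,0.019,0.028],-1],
  [[0.027,-0.037,-0.019],[-0.001,0.018,0.027],-1],
])

```text
clock: 0.8
position: [0.3199, -0.349, 0.3611]
ee_rot: [0.991, 0.124, 0.05, -0.006]
ft_force: [0.9, 0.3, -0.3]
grip_width: -0.0
grasp_force: 0.0
```

Call:
move_arm([
  [[0.027,-0.032,0.001],[-0.006,0.03,0.026],-1],
  [[0.026,-0.033,0.002],[-0.006,0.03,0.026],-1],
  [[0.025,-0.033,0.002],[-0.005,0.03,0.027],-1],
  [[0.024,-0.034,0.003],[-0.006,0.03,0.026],-1],
  [[0.024,-0.034,0.003],[-0.005,0.03,0.027],-1],
  [[0.023,-0.035,0.003],[-0.006,0.031,0.026],-1],
  [[0.022,-0.035,0.004],[-0.005,0.03,0.027],-1],
  [[0.021,-0.036,0.004],[-0.006,0.031,0.026],-1],
  [[0.021,-0.037,0.004],[-0.005,0.03,0.027],-1],
  [[0,0,0],[0,0,0],-1],
  [[0,0,0],[0,0,0],-1],
])

```text
clock: 1.9
position: [0.4401, -0.0948, 0.3705]
ee_rot: [0.987, 0.03, 0.156, -0.004]
ft_force: [-0.4, -0.5, 0.7]
grip_width: -0.002
grasp_force: 0.0
```

```bash
python3 - <<'E'
from h import *
c=shot('wrist','w1'); print(c['fx'],c['k1'],-np.array(c['R']).T@c['t'],np.array(c['R']).round(3).tolist(),manip.get_obs()['position'])
E
```

```text
343.1971046828067 -0.0637254547530073 [ 0.47953248 -0.0923203   0.51454796] [[0.061, -0.998, 0.002], [-0.998, -0.061, 0.013], [-0.013, -0.002, -1.0]] [ 0.43990964 -0.09555772  0.37041955]
```

View pics/w1.png

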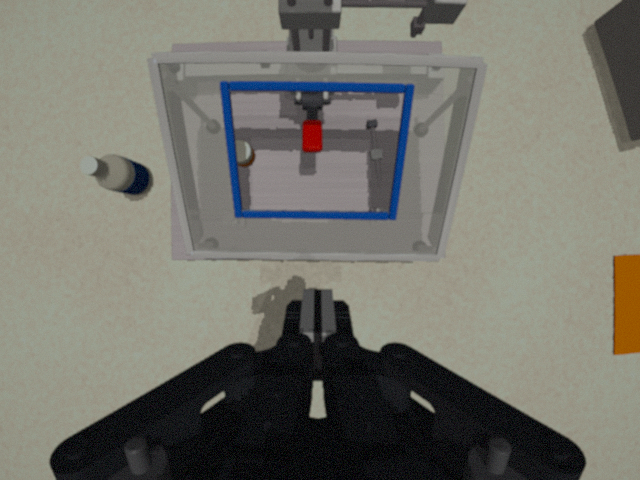

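The wrist view shows the window well. The blue strip's corners are near (227,87), (409,87), (396,215) and (239,214), the red end spans about (302–323, 122–152), and the jar is at (245,153). Let me fit again with this view.

```bash
cat > fit2.py <<'E'
from fit import *
w=load('w1'); p=w['pixels'].astype(int); r,g,b=p[:,:,0],p[:,:,1],p[:,:,2]
bl=((b>90)&(r<.5*b)&(np.arange(480)[:,None]<225)&(np.arange(640)>200)&(np.arange(640)<430)).astype(np.uint8)
cn=max(cv2.findContours(bl,cv2.RETR_EXTERNAL,cv2.CHAIN_APPROX_NONE)[0],key=cv2.contourArea); q=cv2.approxPolyDP(cn,8,True)[:,0]; print('blue outer',q.tolist())
rd=(r>80)&(g<.5*r)&(b<.5*r)&(np.arange(480)[:,None]<170)&(np.arange(640)>280)&(np.arange(640)<350)
rc=max(cv2.findContours(rd.astype(np.uint8),cv2.RETR_EXTERNAL,cv2.CHAIN_APPROX_NONE)[0],key=cv2.contourArea)[:,0]; print('red',cv2.minAreaRect(rc),rc.min(0),rc.max(0))
for row in (126,130,135,140,145,150): x=np.nonzero(rd[row])[0]; print(row,x.min(),x.max())
A,B=.074,.094
o2=[]
for uv in q:
    s=(1 if uv[1]<150 else -1, 1 if uv[0]<315 else -1); o2.append((w,uv,(s[0]*A,s[1]*B,.004)))
f2=lambda p:np.concatenate([proj(c,W(p,k))[0]-uv for c,uv,k in o2])
a=least_squares(f2,[.56,-.086,.06]); print('wrist win',a.x,a.fun.round(1))
fa=lambda p:np.r_[f(p)*1.,f2(p)]
a=least_squares(fa,[.56,-.086,.06]); print('all win',a.x,a.fun.round(1))
cv2.imwrite('pics/w1c.png',cv2.resize(w['pixels'][75:175,262:362,::-1],(600,600),interpolation=cv2.INTER_CUBIC))
E
python3 fit2.py
```

```text
blue outer [[221, 82], [236, 216], [395, 218], [413, 85]]
red ((311.5, 135.5), (31.0, 19.0), 90.0) [302 120] [321 151]
126 302 321
130 302 321
135 302 321
140 302 321
145 302 321
150 303 320
wrist win [ 0.56146555 -0.08678252  0.04686574] [-2.2 -1.4 -1.3  1.7  1.2  1.9  2.3 -1.6]
all win [ 0.56086832 -0.08646328  0.05096794] [ 0.7  1.1 -0.7 -0.1 -1.2  0.2 -1.3  0.3  0.6 -0.2 -0.8  0.1 -1.7  0.7
 -2.8 -0.5 -1.4  2.5  1.2  2.1  1.6 -1.5]
```

View pics/w1c.png

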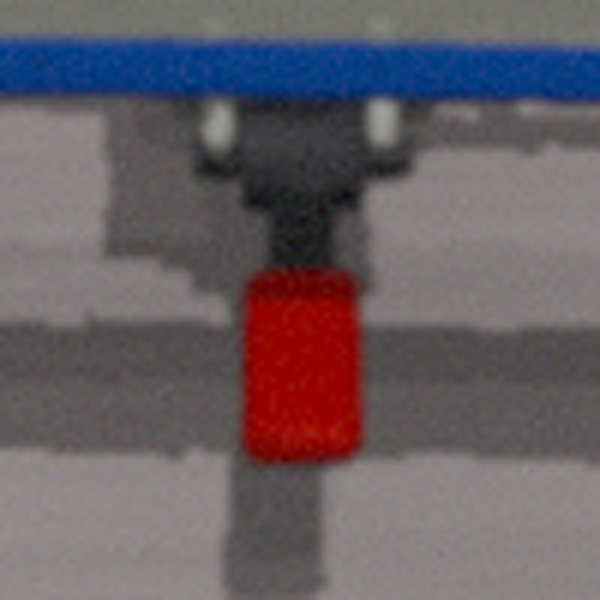

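The enlarged crop shows the red end at columns 312±10, with its edges at rows about 119.7 and 152 in the wrist picture, in line with its cheeks. Now I'll fit pivot and angle.

```bash
cat > fit3.py <<'E'
from fit import *
w=load('w1')
def block(x,y,yaw,th):
    e=.61-th
    P=np.array([(s,v,t) for s in(.036,.082) for v in(-.012,.012) for t in(-.0055,.0055)])
    L=np.c_[-P[:,0]*np.cos(e)+P[:,2]*np.sin(e),P[:,1],P[:,0]*np.sin(e)+P[:,2]*np.cos(e)]
    return L@Rz(yaw).T+[x,y,.081]
def ex(c,q):
    a=proj(c,block(*q)); return np.r_[a.min(0),a.max(0)]
def res(q):
    W_=ex(w,q)-[302.5,119.7,322.2,152]; S_=ex(sc,q)-[185.6,194.2,204,217.8]; D_=(ex(sd,q)-[236,0,0,185.4])[[0,3]]
    return np.r_[W_,S_,D_]
if __name__=='__main__':
    r=least_squares(lambda q:res([q[0],q[1],.055,q[2]]),[.645,-.083,.1]); print(r.x,r.fun.round(1))
    r=least_squares(lambda q:res([q[0],q[1],.055,q[2]])[:8],[.645,-.083,.1]); print(r.x,r.fun.round(1))
    x,y,th=r.x; e=.61-th
    for th_ in(th,.66):
        e=.61-th_; P=np.array([x,y,.081])+Rz(.055)@[-.068*np.cos(e)+.0055*np.sin(e),0,.068*np.sin(e)+.0055*np.cos(e)]
        Q=P-[.561,-.0865,.15]; print('pad',P,'win',Rn.from_euler('y',-30,degrees=True).inv().apply(Rz(-.055)@Q))
E
python3 fit3.py
```

```text
[ 0.64479465 -0.07702079  0.10509934] [-1.3 -1.1  0.1  2.  -2.5 -2.9  1.9  0.5 -2.5  1. ]
[ 0.64616043 -0.07718107  0.12528079] [-1.  -1.7  0.3  1.7 -2.9 -2.2  1.8  1.1]
pad [ 0.58864352 -0.08034769  0.11755171] win [ 0.00797254  0.00462338 -0.04207101]
pad [ 0.57807364 -0.08092962  0.08309454] win [-0.01842369  0.00462338 -0.06661885]
```

```bash
cat > go.py <<'E'
from plan import *
T=np.radians(22); Q=Rt(.055,T); H=np.array([.6455,-.077,0])
def C(x,z,back=0): # TCP for contact corner at clamp-frame x, height z
    return H+Rn.from_euler('z',.055).apply([x+.0031-back*np.sin(T),0,z+.0217+back*np.cos(T)])
def L(e,s=.066): return -s*np.cos(e)+.0055*np.sin(e), .081+s*np.sin(e)+.0055*np.cos(e)
def inwin(P): return Rn.from_euler('y',-30,degrees=True).inv().apply(Rn.from_euler('z',-.055).apply(np.array(P)-[.561,-.0865,.15]))
E
python3 - <<'E'
from go import *
c=L(.495); print(inwin(C(*c)),inwin(C(*L(-.05))))
s=plan([(C(*c,.12),Q,6),(C(*c,.022),Q,5)])
E
```

```text
[ 0.02261707  0.00484048 -0.02588448] [-0.00367161  0.00484048 -0.04996354]
[[0.015, -0.002, 0.033], [-0.0, 0.015, 0.001], -1],
[[0.014, -0.001, 0.033], [-0.0, 0.015, 0.001], -1],
[[0.014, -0.002, 0.033], [-0.0, 0.015, 0.001], -1],
[[0.014, -0.001, 0.033], [-0.0, 0.015, 0.001], -1],
[[0.013, -0.002, 0.034], [-0.0, 0.015, 0.001], -1],
[[0.013, -0.001, 0.034], [-0.0, 0.014, 0.001], -1],
-> [ 0.54849517 -0.08261527  0.25011541] [ 0.98126625  0.02699126  0.19068036 -0.0053866 ]
[[-0.0, -0.0, 0.026], [-0.0, 0.0, -0.0], -1],
[[-0.0, -0.0, 0.026], [-0.0, 0.0, -0.0], -1],
[[-0.0, -0.0, 0.026], [-0.0, 0.0, -0.0], -1],
[[-0.0, -0.0, 0.026], [-0.0, 0.0, -0.0], -1],
[[-0.0, -0.0, 0.027], [-0.0, 0.0, -0.0], -1],
-> [ 0.58523336 -0.0805653   0.15901565] [ 0.98126625  0.02699126  0.19068036 -0.0053866 ]
```

Call:
move_arm([
  [[0.015,-0.002,0.033],[0,0.015,0.001],-1],
  [[0.014,-0.001,0.033],[0,0.015,0.001],-1],
  [[0.014,-0.002,0.033],[0,0.015,0.001],-1],
  [[0.014,-0.001,0.033],[0,0.015,0.001],-1],
  [[0.013,-0.002,0.034],[0,0.015,0.001],-1],
  [[0.013,-0.001,0.034],[0,0.014,0.001],-1],
])

```text
clock: 2.55
position: [0.5493, -0.0833, 0.2492]
ee_rot: [0.981, 0.026, 0.191, -0.005]
ft_force: [-0.9, -0.7, 0.1]
grip_width: 0.005
grasp_force: 0.0
```

Call:
move_arm([
  [[0,0,0.026],[0,0,0],-1],
  [[0,0,0.026],[0,0,0],-1],
  [[0,0,0.026],[0,0,0],-1],
  [[0,0,0.026],[0,0,0],-1],
  [[0,0,0.027],[0,0,0],-1],
  [[0,0,0],[0,0,0],-1],
])

```text
clock: 3.15
position: [0.5845, -0.0808, 0.1562]
ee_rot: [0.982, 0.026, 0.189, -0.006]
ft_force: [-0.4, 0.2, 0.6]
grip_width: 0.001
grasp_force: 0.0
```

```bash
python3 - <<'E'
from h import *
w=shot('wrist','w2')['pixels'][40:440,40:600,::-1]; s=shot('side','s2')['pixels'][95:245,120:320,::-1]
a=cv2.resize(w,(420,300)); b=cv2.resize(s,(380,285),interpolation=cv2.INTER_CUBIC); k=np.zeros((300,800,3),np.uint8); k[:,:420]=a; k[:285,420:]=b
k=cv2.convertScaleAbs(k,alpha=1.4); cv2.imwrite('pics/c2.png',k); print(manip.get_obs()['position'])
E
```

```text
[ 0.58536632 -0.08057874  0.15910335]
```

View pics/c2.png

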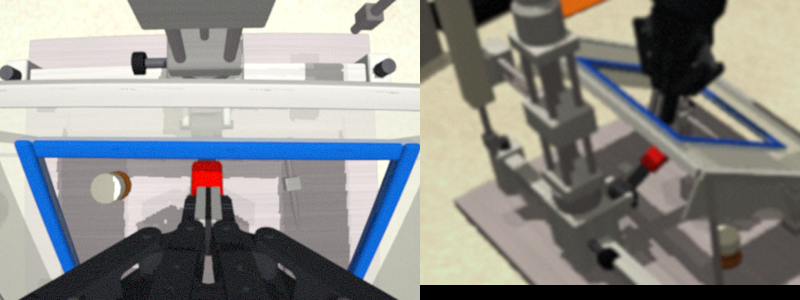

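The fingertips are centred over the red end (composite column 208), well inside the blue edge, and nothing is touching. Now I'll descend to contact gently and follow the arc.

```bash
python3 - <<'E'
from go import *
o=manip.get_obs(); c=L(.495)
s=plan([(C(*c,0),Q,8)]+[(C(*L(e)),Q,2) for e in (.4,.3,.2)],d=4)
print('--');plan([(C(*L(e)),Q,2) for e in (.1,.03,-.02)],start=s,d=4)
E
```

```text
[[-0.0, -0.0, 0.0036], [-0.0001, 0.0001, -0.0001], -1],
[[-0.0, -0.0, 0.0036], [-0.0001, 0.0001, -0.0002], -1],
[[-0.0001, -0.0001, 0.0036], [-0.0002, 0.0001, -0.0001], -1],
[[-0.0, -0.0, 0.0036], [-0.0001, 0.0001, -0.0002], -1],
[[-0.0001, -0.0001, 0.0036], [-0.0002, 0.0001, -0.0001], -1],
[[-0.0, -0.0, 0.0036], [-0.0001, 0.0001, -0.0002], -1],
[[-0.0001, -0.0001, 0.0037], [-0.0002, 0.0002, -0.0001], -1],
[[-0.0, -0.0, 0.0036], [-0.0001, 0.0001, -0.0002], -1],
-> [ 0.59324361 -0.07990801  0.13891906] [ 0.98125692  0.02700628  0.19072974 -0.00526105]
[[-0.0033, -0.0, 0.0026], [-0.0, 0.0, 0.0], -1],
[[-0.0034, -0.0, 0.0025], [-0.0, 0.0, 0.0], -1],
-> [ 0.59002219 -0.08008535  0.13349022] [ 0.98125692  0.02700628  0.19072974 -0.00526105]
[[-0.0032, -0.0, 0.003], [-0.0, 0.0, 0.0], -1],
[[-0.0032, -0.0, 0.0031], [-0.0, 0.0, 0.0], -1],
-> [ 0.58728958 -0.08023576  0.12745028] [ 0.98125692  0.02700628  0.19072974 -0.00526105]
[[-0.0029, -0.0, 0.0033], [-0.0, 0.0, 0.0], -1],
[[-0.0029, -0.0, 0.0033], [-0.0, 0.0, 0.0], -1],
-> [ 0.58511384 -0.08035547  0.12123121] [ 0.98125692  0.02700628  0.19072974 -0.00526105]
--
[[-0.0026, -0.0, 0.0036], [-0.0, 0.0, 0.0], -1],
[[-0.0025, -0.0, 0.0036], [-0.0, 0.0, 0.0], -1],
-> [ 0.58359245 -0.08043914  0.11479157] [ 0.98125692  0.02700628  0.19072974 -0.00526105]
[[-0.0016, -0.0, 0.0027], [-0.0, 0.0, 0.0], -1],
[[-0.0016, -0.0, 0.0027], [-0.0, 0.0, 0.0], -1],
-> [ 0.58288537 -0.08047799  0.11013743] [ 0.98125692  0.02700628  0.19072974 -0.00526105]
[[-0.001, -0.0, 0.0019], [-0.0, 0.0, 0.0], -1],
[[-0.001, -0.0, 0.002], [-0.0, 0.0, 0.0], -1],
-> [ 0.58259072 -0.08049414  0.10686351] [ 0.98125692  0.02700628  0.19072974 -0.00526105]
```

Call:
move_arm([
  [[0,0,0.0036],[0,0,0],-1],
  [[0,0,0.0036],[0,0,0],-1],
  [[0,0,0.0036],[0,0,0],-1],
  [[0,0,0.0036],[0,0,0],-1],
  [[0,0,0.0036],[0,0,0],-1],
  [[0,0,0.0036],[0,0,0],-1],
  [[0,0,0.0037],[0,0,0],-1],
  [[0,0,0.0036],[0,0,0],-1],
])

```text
clock: 4.05
position: [0.594, -0.0793, 0.139]
ee_rot: [0.981, 0.027, 0.191, -0.006]
ft_force: [0.1, 0.3, -0.0]
grip_width: -0.001
grasp_force: 0.0
```

Call:
move_arm([
  [[-0.0033,0,0.0026],[0,0,0],-1],
  [[-0.0034,0,0.0025],[0,0,0],-1],
  [[-0.0032,0,0.003],[0,0,0],-1],
  [[-0.0032,0,0.0031],[0,0,0],-1],
])

```text
clock: 4.45
position: [0.5887, -0.0797, 0.1288]
ee_rot: [0.981, 0.027, 0.192, -0.005]
ft_force: [-1.6, -0.4, 7.8]
grip_width: 0.009
grasp_force: 3.2
```

Contact at about 8 N, as expected. I'll go on.

Call:
move_arm([
  [[-0.0029,0,0.0033],[0,0,0],-1],
  [[-0.0029,0,0.0033],[0,0,0],-1],
  [[-0.0026,0,0.0036],[0,0,0],-1],
  [[-0.0025,0,0.0036],[0,0,0],-1],
])

```text
clock: 4.85
position: [0.5845, -0.08, 0.1157]
ee_rot: [0.981, 0.027, 0.192, -0.005]
ft_force: [-3.2, -0.3, 7.8]
grip_width: 0.0
grasp_force: 3.2
```

Call:
move_arm([
  [[-0.0016,0,0.0027],[0,0,0],-1],
  [[-0.0016,0,0.0027],[0,0,0],-1],
  [[-0.001,0,0.0019],[0,0,0],-1],
])

```text
clock: 5.15
position: [0.5834, -0.0801, 0.1092]
ee_rot: [0.981, 0.027, 0.191, -0.005]
ft_force: [-3.8, -0.5, 6.7]
grip_width: -0.002
grasp_force: 3.2
```

Call:
move_arm([
  [[-0.001,0,0.002],[0,0,0],-1],
  [[-0.0005,0,0.0012],[0,0,0],-1],
  [[0,0,0],[0,0,0],-1],
])

```text
clock: 5.45
position: [0.5831, -0.08, 0.1063]
ee_rot: [0.981, 0.027, 0.191, -0.005]
ft_force: [-3.3, -0.5, 3.9]
grip_width: 0.004
grasp_force: 2.2
```

Call:
move_arm([
  [[-0.0005,0,0.0012],[0,0,0],-1],
  [[0,0,0],[0,0,0],-1],
])

```text
clock: 5.65
position: [0.583, -0.0801, 0.1054]
ee_rot: [0.981, 0.027, 0.191, -0.005]
ft_force: [-4.0, -0.9, 5.3]
grip_width: -0.004
grasp_force: 2.5
```

Call:
move_arm([
  [[-0.0005,0,0.0012],[0,0,0],-1],
  [[0,0,0],[0,0,0],-1],
])

```text
clock: 5.85
position: [0.583, -0.0801, 0.1043]
ee_rot: [0.981, 0.027, 0.191, -0.005]
ft_force: [-3.9, -0.7, 4.9]
grip_width: 0.0
grasp_force: 2.5
```

No stop yet, so I'll continue in 1 mm steps.

Call:
move_arm([
  [[-0.0005,0,0.0012],[0,0,0],-1],
  [[0,0,0],[0,0,0],-1],
])

```text
clock: 6.05
position: [0.583, -0.0801, 0.1034]
ee_rot: [0.981, 0.027, 0.191, -0.005]
ft_force: [-4.0, 0.4, 6.0]
grip_width: 0.0
grasp_force: 3.2
```

Call:
move_arm([
  [[-0.0005,0,0.0012],[0,0,0],-1],
  [[0,0,0],[0,0,0],-1],
])

```text
clock: 6.25
position: [0.5831, -0.0801, 0.103]
ee_rot: [0.981, 0.027, 0.191, -0.005]
ft_force: [-8.7, 0.4, 12.7]
grip_width: -0.002
grasp_force: 7.1
```

Call:
move_arm([
  [[-0.0003,0,0.0006],[0,0,0],-1],
  [[0,0,0],[0,0,0],-1],
])

```text
clock: 6.45
position: [0.5831, -0.0801, 0.1028]
ee_rot: [0.981, 0.027, 0.191, -0.005]
ft_force: [-12.3, -0.1, 18.1]
grip_width: -0.003
grasp_force: 9.4
```

```bash
python3 - <<'E'
from go import *
o=manip.get_obs(); print(inwin(o['position']),o['position'],o['ft_force'])
p=o['position']; s=plan([(p+[0,0,.012],Q,3),(p+[-.02,0,.055],Q,4),(p+[-.09,-.004,.20],Q,6)])
E
```

```text
[-0.00414209  0.00517005 -0.05207804] [ 0.58313371 -0.08010354  0.10282805] [-12.27155103  -0.06548555  18.07339802]
[[0.002, 0.0, -0.005], [0.0, -0.0, 0.0], -1],
[[0.002, 0.0, -0.005], [0.0, -0.0, 0.0], -1],
[[0.002, 0.0, -0.005], [0.001, -0.001, 0.001], -1],
-> [ 0.58308194 -0.0800987   0.11494456] [ 0.98126054  0.02685173  0.19072862 -0.0054167 ]
[[-0.001, -0.0, -0.016], [-0.0, 0.0, -0.0], -1],
[[-0.001, -0.0, -0.016], [-0.0, 0.0, -0.0], -1],
[[-0.001, -0.001, -0.015], [-0.0, 0.0, -0.0], -1],
[[-0.0, -0.0, -0.016], [-0.0, 0.0, -0.0], -1],
-> [ 0.56328545 -0.08045     0.15791157] [ 0.98126054  0.02685173  0.19072862 -0.0054167 ]
[[-0.002, -0.0, -0.036], [-0.0, 0.0, -0.0], -1],
[[-0.002, -0.0, -0.036], [-0.0, 0.0, -0.0], -1],
[[-0.003, -0.0, -0.036], [-0.0, 0.0, -0.0], -1],
[[-0.002, -0.0, -0.035], [-0.0, 0.0, -0.0], -1],
[[-0.003, -0.0, -0.036], [-0.0, 0.0, -0.0], -1],
[[-0.002, -0.0, -0.035], [-0.0, 0.0, -0.0], -1],
-> [ 0.49353463 -0.08433177  0.3027917 ] [ 0.98126054  0.02685173  0.19072862 -0.0054167 ]
```

Force climbs to 18 N with almost no travel, so this is the hard stop, at the expected height. I'll draw out.

Call:
move_arm([
  [[0.002,0,-0.005],[0,0,0],-1],
  [[0.002,0,-0.005],[0,0,0],-1],
  [[0.002,0,-0.005],[0,0,0],-1],
  [[-0.001,0,-0.016],[0,0,0],-1],
  [[-0.001,0,-0.016],[0,0,0],-1],
  [[-0.001,0,-0.015],[0,0,0],-1],
  [[0,0,-0.016],[0,0,0],-1],
])

```text
clock: 7.15
position: [0.563, -0.081, 0.1573]
ee_rot: [0.981, 0.027, 0.191, -0.006]
ft_force: [0.0, -0.6, -0.1]
grip_width: 0.001
grasp_force: 0.0
```

Call:
move_arm([
  [[-0.002,0,-0.036],[0,0,0],-1],
  [[-0.002,0,-0.036],[0,0,0],-1],
  [[-0.003,0,-0.036],[0,0,0],-1],
  [[-0.002,0,-0.035],[0,0,0],-1],
  [[-0.003,0,-0.036],[0,0,0],-1],
  [[-0.002,0,-0.035],[0,0,0],-1],
  [[0,0,0],[0,0,0],-1],
  [[0,0,0],[0,0,0],-1],
])

```text
clock: 7.95
position: [0.4936, -0.0851, 0.302]
ee_rot: [0.981, 0.027, 0.191, -0.005]
ft_force: [-0.5, 0.7, -0.8]
grip_width: 0.002
grasp_force: 0.0
```

```bash
python3 - <<'E'
from go import *
w=shot('wrist','w3')['pixels'][:,:,::-1]; s=shot('side','s3')['pixels'][95:245,120:320,::-1]
k=np.zeros((300,800,3),np.uint8); k[:,:400]=cv2.resize(w,(400,300)); k[:,400:]=cv2.resize(s,(400,300),interpolation=cv2.INTER_CUBIC)
cv2.imwrite('pics/c3.png',cv2.convertScaleAbs(k,alpha=1.4)); print(inwin(manip.get_obs()['position']))
E
```

```text
[0.01693429 0.0053841  0.16431385]
```

View pics/c3.png

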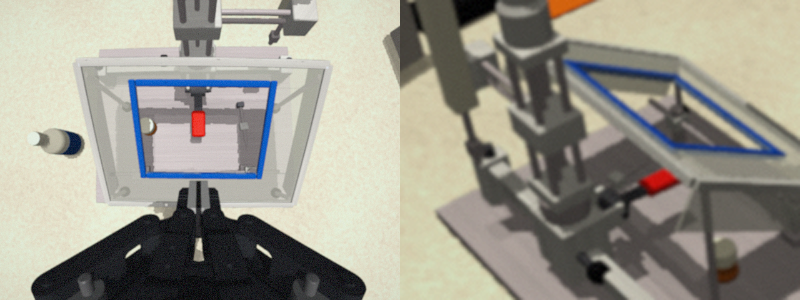

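The lever is level (red end at (655,182) in the right half), the hand is 164 mm out from the window plane, and the bottle, jar and bar are in place.

```bash
python3 -c "
from h import *
print(order.hand_in())"
```

```text
the job is handed in; nothing more can be done
None
```

I pressed the lever down to its hard stop (18 N at most), so the clamp should be locked. I then drew the hand back out through the window and handed the job in at about 8 s; the hand-in returned no verdict.

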